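# Catch and close the filler cap of a bench cooler

### The job

The blue filler cap of the small recirculating cooler has only been dropped onto its neck and is not in its thread. Turn it back (anticlockwise) on the neck, letting it ride up, until you feel it drop into the thread start, then screw it down clockwise until it is fully home and snug, without overtightening. Then press the green start button all the way in, let go, and leave the glassware and bottles as they are.

Things in the scene. Friction and masses are not known exactly. Their poses are not given: they have to be found in the camera images.
- cap: loose blue ribbed screw cap, 56 mm across, 30 mm tall, 60 g; origin at the centre of its underside, z up its axis; a white mark on top lies towards its x. At the start it lies level on top of the neck's threads. Right-hand thread with three starts: 18 mm of height per turn, a start every 120 degrees; the angles of the starts in cap and on neck are not known
- cap_top (a point): centre of the cap's top. Turned back (anticlockwise from above) the cap rides up 18 mm per turn until the starts meet (30 to 100 degrees from where it lies), where it drops 6 mm: underside 7 mm below the rim just before, 13 mm just after. Turned back farther it only rides up again. From the drop about 200 degrees clockwise bring it home: underside 22 mm below the rim, 6 mm above the deck
- neck_foot (a point): point on the deck on the neck's axis. The thread has 0.7 mm of play in height and turns freely until the cap is home; it then tightens within about 20 degrees: 0.3 to 0.6 N m is snug and stays tight when let go; above 1 N m is too much. Turning the cap while its height is held fixed, or leaning on it, loads the thread as hard: follow it up and down
- cooler: recirculating cooler, white box 280 mm deep (x), 220 mm wide (y), flat deck 190 mm above the bench, fixed, 9 kg; origin under its centre on the bench, front with the grey panel towards its -x
- neck_rim (a point): centre of the rim of the cooler's filler neck, 28 mm above the deck, on the neck's upright axis (at x -40, y +30 mm from the cooler's centre). The neck is 44 mm across its threads with a flat black collar 68 mm across, 3 mm high, at its foot
- start_button (a joint): green start button on the deck, in m of travel: 0 out, 0.005 fully in; a spring pushes it out, about 5 N to press it fully in
- start_button_top (a point): centre of the top of the green button (26 mm across, in a black housing 42 mm across and 12 mm high), 18 mm above the deck when out; pressed straight down
- vial: small amber vial with a white cap, 27 mm wide, 50 mm tall, standing on the cooler's deck behind the neck; leave it; origin at its underside
- funnel: white funnel standing mouth down on the bench, 84 mm wide, 90 mm tall; leave it; origin at its underside
- beaker: glass beaker, 70 mm wide, 95 mm tall; leave it; origin at its underside
- wash_bottle: white plastic bottle with a red cap, 66 mm wide, 160 mm tall; leave it; origin at its underside
- amber_bottle: amber glass bottle with a black cap, 72 mm wide, 150 mm tall; leave it; origin at its underside
- cylinder: glass measuring cylinder on a blue foot, foot 68 mm, 198 mm tall; leave it; origin at its underside
- spatula: thin steel laboratory spatula lying on the bench, 176 mm long; leave it; origin at its middle
There are look-alikes about, which are no part of the job. Leave any purple look-alike of the cap alone.

How it is judged:
By the outcome, as a careful person would: the job done as asked, in the order asked, and still so for the second after the job is handed in, with the robot touching nothing.
It also fails if it takes over 72 s, if anything falls off the work surface, if the arm or the gripper's body presses on something with over 40 N, if the wrist force passes 120 N, or if a joint passes its speed limit or range.

### The arm

A 6-joint arm with a two-finger parallel gripper is mounted at the origin on the work surface. World frame = base frame: x ahead of the robot, y to its left, z up, the work surface at z = 0. Lengths are in m, angles in rad, forces in N, time in s.
With the tool pointing down it reaches from about 0.3 to 0.85 m from the base axis. Payload 4.2 kg.
Tool frame: the origin (TCP) lies at the very end of the fingers, on their centre line; the grasp point (between the pads) lies 19 mm behind it; z points along the fingers, x is the direction in which the jaws open and shut, and the axes are right-handed (so a half turn about z gives the same grasp; the last joint's range is limited). The gripper opens to 91 mm and grips with 3 to 60 N. Pads are 32 mm wide; open, the fingers measure 118 mm over their backs; the gripper's body (76 mm by 178 mm) begins 60 mm behind the grasp point.
Start: joints at [1.095, 0.32, 1.565, -0, 1.257, -0.02], TCP at [0.253, 0.516, 0.214] pointing down, gripper open.
Joint ranges: [-3.11, 3.11], [-0.84, 2.01], [0.21, 2.61], [-1.34, 4.49], [0.05, 2.63], [-2.56, 2.56]. Speed limits (rad/s): [2.57, 2.57, 3.14, 3.14, 3.14, 3.14].

### API

Orientations are given as a unit quaternion [w, x, y, z].
In Python, from bench import r gives the robot as it stands.
- The arm moves only by the shell command python3 -m pendant 'ROWS'. ROWS is JSON, a list of rows, each a list of 3 entries, a list of its own where there are three numbers: the shift along the world's x, y, z in mm, then the turn, a rotation vector about the world's x, y, z in degrees, then the opening, from -1 (shut) to 1 (fully open). A call has 1 to 20 rows; each row shifts and turns the commanded pose from where the row before left it; what a row does not reach is not made up. A row lasts 1/8 s, in which the tool goes at most 62.5 mm and 10.7 degrees, less where a joint would pass 70% of its speed; a pose out of reach is approached as far as the arm can. A call with a gripper value outside its range is refused whole. The fingers move at their own pace and stop on an object; the grip force is fixed at half the most. Time passes only in rows, so rows that do not move let the fingers close. It gives the time, the measured TCP pose, the force and the opening at its end, in the units of the state.
- r.get_state(): the state, without advancing time (a new reading comes with each control period).
- r.capture(name): name is "side" or "top"; returns the picture (480x640x3 uint8, red, green, blue); there is no depth.
- r.camera_info(name): a dict with "mtx" (3x3 intrinsics, pixels), "position" and "orientation" of the camera in the world. Camera axes: x right, y up, looking along -z (the intrinsics and any distortion apply to the point x, -y, -z); pixel columns grow to the right and rows downward; lengths in m; the calibration is good to about 2 mm. A picture is of the moment at which its call begins. camera_info takes no time and is no camera call.
- r.job_done(): hands the job in, once; it reports no verdict.
Trained networks look in the newest picture that a camera, given by its name, has taken for a name from the list of things; names that differ only in an ending like _2 or _b are one class to them, and where a whole thing is asked for, a point or a joint stands for the part that bears it (a point fixed in the world has none). Each returns a list of dicts, best first, with "conf" (0 to 1); they miss things now and then, are a little off and sometimes report something else, mostly with a low value. They report only what shows in the picture. A call takes as long as a camera call. They do not tell look-alikes from the thing itself.
- r.spot_in(camera, query): "extent" ([centre column, centre row, width, height] in pixels, round what is visible of it).
- r.regions_of(camera, query): "region" (480x640 bool, what is visible of it) and "extent" ([centre column, centre row, width, height] in pixels, round what is visible of it).
The state is a dict: "clock": time; "joints": joint angles; "joint_vel": joint speeds; "joint_torque": joint torques, N m; "tool_pos": TCP position; "eef_rot": TCP orientation; "wrist_force": force on the tool from outside, world axes, zero at the start; "wrist_torque": the same for the moment, N m; "gripper_width": finger opening in m.
Only numpy, scipy, OpenCV 4.12 (cv2) and the standard library are available. Lean on these libraries where they do the work, as an engineer would, in place of code of your own. Each camera call takes 0.05 s, during which the arm holds its last target.

## Working session

There is one attempt and no reset: what is moved stays moved. The work goes in short steps, Python scripts to look and compute and a shell command to move; the robot and the scene stay as the last step left them, time stands still between calls to the robot, and variables do not carry over. Pictures are saved under pics/ and viewed, and the job is handed in when it is done.

```bash
mkdir -p pics; ls; python3 - <<'E'
from bench import r
import cv2
for n in("side","top"):
    im=r.capture(n); cv2.imwrite(f"pics/{n}0.png",im[...,::-1]); print(n,r.camera_info(n))
print(r.get_state())
for n in("side","top"):
  for q in("cap","start_button","cooler","vial"):
    print(n,q,[(d["conf"],d["extent"]) for d in r.spot_in(n,q)])
print(r.get_state()["clock"])
E
```

```text
pics
side {'mtx': array([[497.65459718,   0.        , 317.27772301],
       [  0.        , 497.65459718, 233.49756089],
       [  0.        ,   0.        ,   1.        ]]), 'position': array([ 0.06367457, -0.51629361,  0.96252734]), 'orientation': array([ 0.87000894,  0.32871648, -0.12420612, -0.34583632])}
top {'mtx': array([[446.87403847,   0.        , 324.76125288],
       [  0.        , 446.87403847, 240.82713715],
       [  0.        ,   0.        ,   1.        ]]), 'position': array([0.46906689, 0.0068564 , 1.30309961]), 'orientation': array([ 0.71560446,  0.01923711, -0.02038201, -0.69794323])}
{'clock': 0.1, 'joints': array([ 1.09497004e+00,  3.20213647e-01,  1.56554906e+00, -2.30116763e-05,
        1.25737270e+00, -2.00120942e-02]), 'joint_vel': array([-0.00078664, -0.00245459, -0.00182742,  0.0008317 ,  0.00136165,
        0.00094198]), 'joint_torque': array([ 2.36839100e-03, -4.13329875e+01, -2.32511151e+01,  7.28763454e-02,
        4.22220631e-02, -3.46577644e-05]), 'tool_pos': array([0.25292068, 0.51589478, 0.21321567]), 'eef_rot': array([ 4.04321433e-04,  8.48583019e-01,  5.29061683e-01, -6.57009272e-04]), 'wrist_force': array([-0.47384165,  0.38850009,  0.06092023]), 'wrist_torque': array([ 0.03359066, -0.01043792,  0.06918674]), 'gripper_width': 0.09134328423993213}
side cap [(0.94, [289.1, 164.8, 20.5, 27.3]), (0.57, [376.6, 264.2, 27.2, 27.1]), (0.46, [274.8, 130.4, 16.9, 46.2])]
side start_button []
side cooler [(0.96, [310.1, 205.8, 152.9, 145.4])]
side vial [(0.7, [355.3, 168.2, 12.6, 22.3])]
top cap [(0.74, [258.4, 212.1, 22.8, 19.4]), (0.5, [352.8, 201.9, 20.5, 19.4])]
top start_button [(0.58, [294.3, 245.5, 12.4, 5.2])]
top cooler [(0.92, [275.9, 203.3, 104.2, 121.8])]
top vial []
0.5
```

View pics/side0.png

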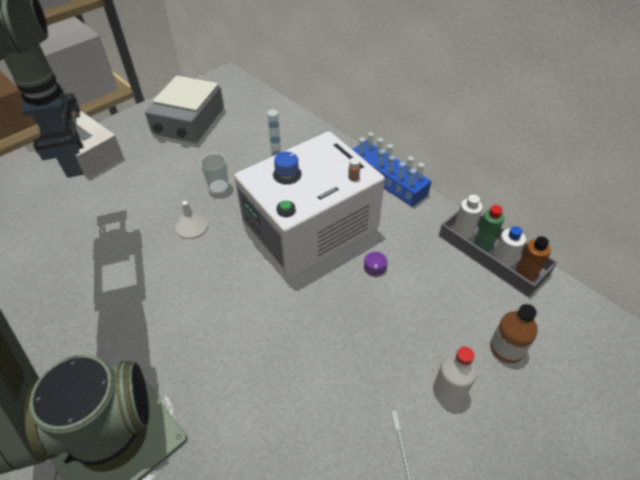

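View pics/top0.png

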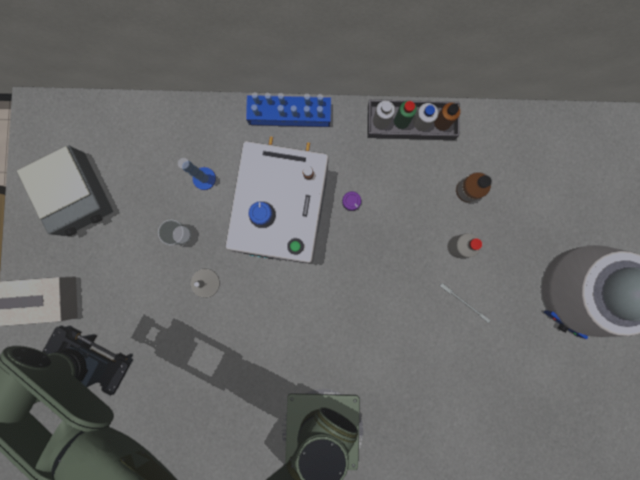

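```bash
cat > h.py <<'E'
import numpy as np, cv2
from scipy.spatial.transform import Rotation as R
from bench import r
def cam(n):
    i=r.camera_info(n); q=i["orientation"]; return i["mtx"],i["position"],R.from_quat([q[1],q[2],q[3],q[0]])
def back(n,u,v,z):
    K,p,o=cam(n); d=o.apply([(u-K[0,2])/K[0,0],-(v-K[1,2])/K[1,1],-1.]); return p+d*(z-p[2])/d[2]
def proj(n,P):
    K,p,o=cam(n); c=o.inv().apply(np.array(P)-p); return K[0,2]+K[0,0]*c[0]/-c[2], K[1,2]-K[1,1]*c[1]/-c[2]
def tri(uvs):
    A=np.zeros((3,3));b=np.zeros(3)
    for n,u,v in uvs:
        a=back(n,u,v,0);p=cam(n)[1];d=(a-p)/np.linalg.norm(a-p);M=np.eye(3)-np.outer(d,d);A+=M;b+=M@p
    return np.linalg.solve(A,b)
def blobs(im,lo,hi,minA=15):
    h=cv2.cvtColor(im,cv2.COLOR_RGB2HSV); m=cv2.inRange(h,np.array(lo),np.array(hi))
    n,l,s,c=cv2.connectedComponentsWithStats(m)
    return [(s[i].tolist(),c[i].round(1).tolist()) for i in range(1,n) if s[i,4]>=minA],m
def show(n,name,box,k=6):
    im=r.capture(n); x0,y0,x1,y1=box
    cv2.imwrite("pics/"+name,cv2.resize(im[y0:y1,x0:x1,::-1],None,fx=k,fy=k,interpolation=cv2.INTER_CUBIC)); return im
def st():
    s=r.get_state(); q=s["eef_rot"]; Rm=R.from_quat([q[1],q[2],q[3],q[0]]).as_matrix()
    print("t%.2f"%s["clock"],s["tool_pos"].round(4),"x",Rm[:,0].round(3),"z",Rm[:,2].round(3),"F",s["wrist_force"].round(1),"T",s["wrist_torque"].round(2),"w%.4f"%s["gripper_width"],s["joints"].round(2))
E
python3 - <<'E'
from h import *
a=show("top","t1.png",(220,135,335,265),5); b=show("side","s1.png",(225,125,395,280),4)
for n,im in(("top",a),("side",b)):
    print(n,"blue",blobs(im,(108,120,60),(125,255,255))[0]); print("green",blobs(im,(50,90,40),(85,255,255))[0])
E
```

```text
top blue [([247, 96, 84, 30, 2020], [288.2, 111.4]), ([425, 106, 10, 10, 73], [429.3, 110.1]), ([193, 167, 22, 23, 274], [204.9, 179.1]), ([249, 202, 23, 22, 375], [259.9, 213.0]), ([550, 312, 10, 10, 43], [554.4, 315.4]), ([578, 333, 10, 6, 31], [582.7, 335.5])]
green [([400, 103, 16, 14, 78], [406.1, 111.5]), ([290, 241, 11, 11, 89], [294.8, 245.8])]
side blue [([361, 141, 70, 65, 1393], [397.3, 176.2]), ([354, 146, 6, 8, 35], [357.1, 149.2]), ([275, 152, 22, 19, 299], [285.2, 160.4]), ([510, 226, 12, 13, 121], [515.3, 232.1])]
green [([280, 201, 12, 9, 84], [285.3, 205.1]), ([249, 208, 8, 10, 21], [252.8, 212.6]), ([479, 211, 24, 37, 339], [489.9, 228.3])]
```

```bash
echo
```

```text
(no output)
```

View pics/t1.png

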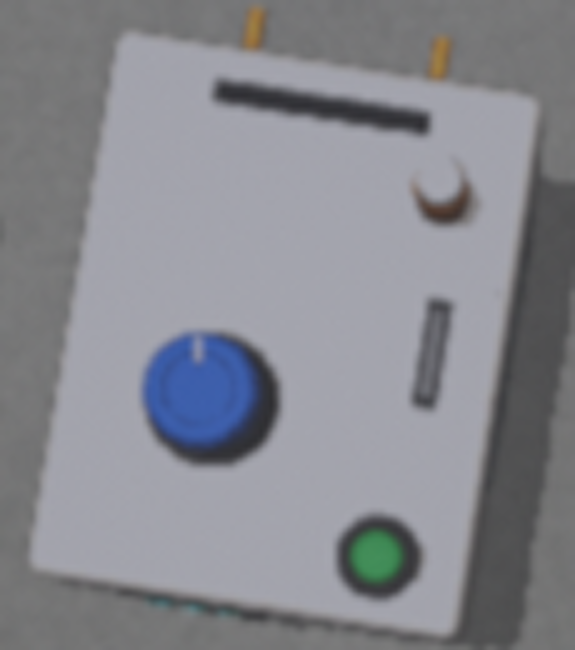

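View pics/s1.png

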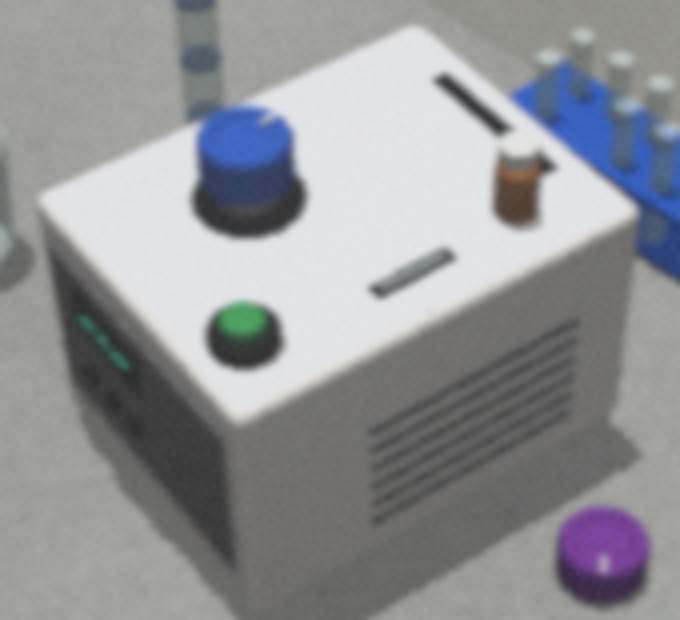

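```bash
python3 - <<'E'
from h import *
T=lambda x,y:((x+.5)/5-.5+220,(y+.5)/5-.5+135)
S=lambda x,y:((x+.5)/4-.5+225,(y+.5)/4-.5+125)
c=[back("top",*T(*p),.19) for p in((119,32),(540,97),(452,637),(32,568))]
cs=[back("side",*S(*p),.19) for p in((416,24),(638,212),(236,418),(38,200))]
for C in(c,cs):
    ctr=np.mean(C,0); f=C[0]-C[3]+C[1]-C[2]; yaw=np.arctan2(f[1],f[0])
    s=C[0]-C[1]+C[3]-C[2]; print("ctr",ctr.round(4),"yaw",np.degrees(yaw),"side yaw",np.degrees(np.arctan2(-s[0],s[1])),np.linalg.norm(f)/2,np.linalg.norm(s)/2)
    print("neck",ctr[:2]+[-.04*np.cos(yaw)-.03*np.sin(yaw),-.04*np.sin(yaw)+.03*np.cos(yaw)])
print("captri",tri([("top",*T(200,391)),("side",*S(246,133))]),"top@.238",back("top",*T(200,391),.238),back("side",*S(246,133),.238))
print("btn",tri([("top",*T(376,556)),("side",*S(242,319))]),back("top",*T(376,556),.208),back("side",*S(242,319),.208))
m=back("top",*T(198,347),.238)-back("top",*T(200,391),.238); print("mark deg",np.degrees(np.arctan2(m[1],m[0])))
print("vial",back("top",*T(441,182),.24)); st()
E
```

```text
ctr [0.6287 0.1286 0.19  ] yaw -7.412488025117376 side yaw -7.655186938223699 0.27476844175373405 0.21364605347647334
neck [0.59285707 0.16346679]
ctr [0.6245 0.1249 0.19  ] yaw -7.590097079429161 side yaw -7.653527260430099 0.27197232082437506 0.21171463730419934
neck [0.58882101 0.15996816]
captri [0.59258786 0.16313742 0.23823355] top@.238 [0.59212678 0.16355165 0.238     ] [0.59324693 0.16297689 0.238     ]
btn [0.51630126 0.07933726 0.20587507] [0.51646291 0.07900216 0.208     ] [0.51477827 0.07786043 0.208     ]
mark deg 4.482902837301078
vial [0.69574331 0.05082188 0.24      ]
t0.60 [0.2531 0.5163 0.214 ] x [0.44  0.898 0.   ] z [ 0.  0. -1.] F [-0.2 -0.   0.1] T [-0.05 -0.01  0.03] w0.0914 [ 1.1   0.32  1.56 -0.    1.26 -0.02]
```

```bash
python3 -m pendant '[[[0,0,50],[0,0,0],1],[[0,0,50],[0,0,0],1],[[34,-35.3,0],[0,0,-1.1],1],[[34,-35.3,0],[0,0,-1.1],1],[[34,-35.3,0],[0,0,-1.1],1],[[34,-35.3,0],[0,0,-1.1],1],[[34,-35.3,0],[0,0,-1.1],1],[[34,-35.3,0],[0,0,-1.1],1],[[34,-35.3,0],[0,0,-1.1],1],[[34,-35.3,0],[0,0,-1.1],1],[[34,-35.3,0],[0,0,-1.1],1],[[33.5,-35.3,0],[0,0,-1.1],1],[[0,0,0],[0,0,0],1],[[0,0,0],[0,0,0],1]]'; python3 -c "
from h import *
st()"
```

```text
clock: 2.35
tool_pos: [0.5922, 0.1636, 0.3138]
eef_rot: [-0.0, 0.895, 0.445, -0.0]
wrist_force: [0.6, 0.3, 0.1]
gripper_width: 0.0915
t2.35 [0.5922 0.1636 0.3138] x [ 0.604  0.797 -0.   ] z [-0.001  0.001 -1.   ] F [0.6 0.3 0.1] T [-0.01 -0.04 -0.  ] w0.0915 [ 0.25  0.34  1.28  0.    1.52 -0.67]
```

```bash
python3 -m pendant '[[[0,0,-40],[0,0,0],1],[[0,0,-30],[0,0,0],1],[[0,0,-20],[0,0,0],1],[[0,0,-13],[0,0,0],1],[[0,0,0],[0,0,0],1],[[0,0,0],[0,0,0],1]]'; python3 -c "
from h import *
st()
show('side','s2.png',(225,65,375,240),3)
show('top','t2.png',(200,150,330,270),3)"
```

```text
clock: 3.1
tool_pos: [0.593, 0.1638, 0.2121]
eef_rot: [0.0, 0.895, 0.446, 0.001]
wrist_force: [0.2, -0.1, 0.1]
gripper_width: 0.0913
t3.10 [0.593  0.1638 0.2121] x [0.603 0.798 0.002] z [ 0.002  0.001 -1.   ] F [ 0.2 -0.1  0.1] T [-0.05  0.03  0.  ] w0.0913 [ 0.25  0.38  1.47  0.    1.28 -0.67]
```

```bash
cd pics; python3 -c "
import cv2,numpy as np
a=cv2.imread('s2.png');b=cv2.imread('t2.png');h=max(len(a),len(b))
f=lambda i:cv2.copyMakeBorder(i,0,h-len(i),0,0,cv2.BORDER_CONSTANT)
cv2.imwrite('c2.png',cv2.resize(np.hstack([f(a),f(b)]),(800,int(h*800/(a.shape[1]+b.shape[1])))))"
```

```text
(no output)
```

View pics/c2.png

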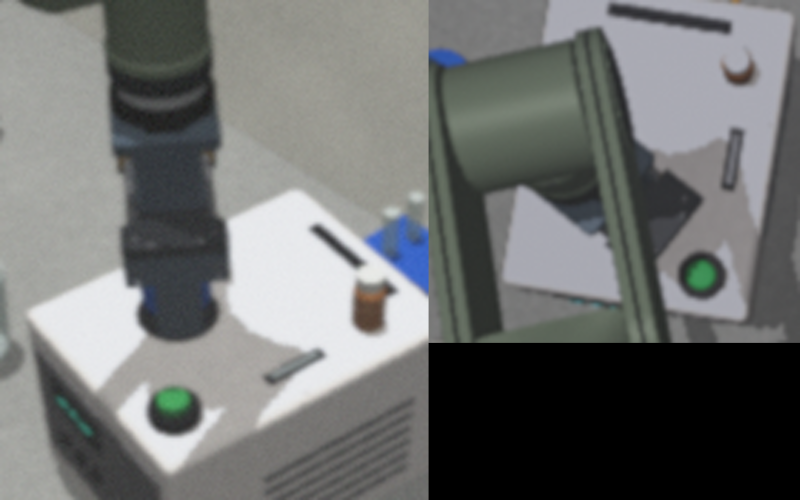

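```bash
python3 -m pendant '[[[0,0,-1.5],[0,0,0],0.4],[[0,0,0],[0,0,0],0],[[0,0,0],[0,0,0],-0.3],[[0,0,0],[0,0,0],-1],[[0,0,0],[0,0,0],-1]]'; python3 -c "
from h import *
st()"; python3 -m pendant '[[[0,0,0],[0,0,0],-1],[[0,0,0],[0,0,0],-1]]'; python3 -c "
from h import *
st()"
```

```text
clock: 3.82
tool_pos: [0.5927, 0.1634, 0.2096]
eef_rot: [-0.0, 0.895, 0.445, 0.0]
wrist_force: [0.8, -0.1, 0.6]
gripper_width: 0.0555
t3.83 [0.5927 0.1634 0.2096] x [0.603 0.797 0.   ] z [ 0.  0. -1.] F [ 0.8 -0.1  0.6] T [ 0.04 -0.07 -0.03] w0.0555 [ 0.25  0.38  1.48  0.    1.28 -0.67]
clock: 4.08
tool_pos: [0.5927, 0.1634, 0.2095]
eef_rot: [-0.0, 0.895, 0.445, 0.0]
wrist_force: [0.8, 0.9, 0.3]
gripper_width: 0.0555
t4.08 [0.5927 0.1634 0.2095] x [0.603 0.797 0.   ] z [ 0.  0. -1.] F [0.8 0.9 0.3] T [ 0.11 -0.03 -0.  ] w0.0555 [ 0.25  0.39  1.48  0.    1.28 -0.67]
```

```bash
python3 -m pendant '[[[0,0,-0.4],[0,0,0],-1],[[0,0,0],[0,0,0],-1]]'; python3 -c "
from h import *
st()"; python3 -m pendant '[[[0,0,0.25],[0,0,5],-1],[[0,0,0],[0,0,0],-1]]'; python3 -c "
from h import *
st()"; python3 -m pendant '[[[0,0,0.25],[0,0,5],-1],[[0,0,0],[0,0,0],-1]]'; python3 -c "
from h import *
st()"
```

```text
clock: 4.32
tool_pos: [0.5927, 0.1634, 0.2095]
eef_rot: [0.0, 0.895, 0.445, 0.0]
wrist_force: [-1.0, 0.2, 2.7]
gripper_width: 0.0557
t4.33 [0.5927 0.1634 0.2095] x [0.603 0.797 0.001] z [ 0.001  0.    -1.   ] F [-1.   0.2  2.7] T [0.07 0.03 0.02] w0.0557 [ 0.25  0.38  1.48  0.    1.28 -0.67]
clock: 4.58
tool_pos: [0.5929, 0.1634, 0.2097]
eef_rot: [0.0, 0.875, 0.484, 0.001]
wrist_force: [0.3, 0.8, 2.4]
gripper_width: 0.0554
t4.58 [0.5929 0.1634 0.2097] x [0.532 0.846 0.001] z [ 0.001  0.    -1.   ] F [0.3 0.8 2.4] T [ 0.1  -0.03  0.02] w0.0554 [ 0.25  0.38  1.48  0.    1.28 -0.76]
clock: 4.82
tool_pos: [0.5929, 0.1635, 0.2099]
eef_rot: [0.0, 0.854, 0.521, 0.001]
wrist_force: [0.3, 0.2, 3.2]
gripper_width: 0.0556
t4.83 [0.5929 0.1635 0.2099] x [0.458 0.889 0.001] z [ 0.001  0.    -1.   ] F [0.3 0.2 3.2] T [ 0.09 -0.14  0.01] w0.0556 [ 0.25  0.38  1.48  0.    1.28 -0.85]
```

```bash
echo 'from h import *
st()'>s.py; python3 -m pendant '[[[0,0,0.25],[0,0,5],-1],[[0,0,0.25],[0,0,5],-1],[[0,0,0.25],[0,0,5],-1],[[0,0,0],[0,0,0],-1]]'; python3 s.py; for i in 1; do python3 -m pendant '[[[0,0,0.2],[0,0,4],-1],[[0,0,0],[0,0,0],-1]]'; done; python3 s.py;  python3 -m pendant '[[[0,0,0.2],[0,0,4],-1],[[0,0,0],[0,0,0],-1]]'; python3 s.py
```

```text
clock: 5.32
tool_pos: [0.5926, 0.1634, 0.2105]
eef_rot: [-0.0, 0.779, 0.627, 0.0]
wrist_force: [0.2, 1.1, 3.5]
gripper_width: 0.0553
t5.33 [0.5926 0.1634 0.2105] x [0.213 0.977 0.   ] z [ 0.  0. -1.] F [0.2 1.1 3.5] T [ 0.11 -0.08 -0.01] w0.0553 [ 0.25  0.38  1.47  0.    1.28 -1.11]
clock: 5.58
tool_pos: [0.5926, 0.1633, 0.2106]
eef_rot: [-0.0, 0.756, 0.654, 0.0]
wrist_force: [-0.3, -0.3, 3.4]
gripper_width: 0.0555
t5.58 [0.5926 0.1633 0.2106] x [0.144 0.99  0.   ] z [-0.  0. -1.] F [-0.3 -0.3  3.4] T [ 0.08 -0.01  0.05] w0.0555 [ 0.25  0.38  1.47  0.    1.28 -1.18]
clock: 5.82
tool_pos: [0.5925, 0.1633, 0.2107]
eef_rot: [-0.0, 0.733, 0.68, -0.0]
wrist_force: [0.5, -0.3, 2.8]
gripper_width: 0.0555
t5.83 [0.5925 0.1633 0.2107] x [0.075 0.997 0.   ] z [-0.  0. -1.] F [ 0.5 -0.3  2.8] T [ 0.09 -0.04 -0.  ] w0.0555 [ 0.25  0.38  1.47  0.    1.28 -1.25]
```

```bash
python3 -m pendant '[[[0,0,0.2],[0,0,4],-1],[[0,0,0],[0,0,0],-1]]'; python3 s.py;  python3 -m pendant '[[[0,0,0.2],[0,0,4],-1],[[0,0,0],[0,0,0],-1]]'; python3 s.py
```

```text
clock: 6.08
tool_pos: [0.5926, 0.1633, 0.2108]
eef_rot: [-0.0, 0.709, 0.705, -0.0]
wrist_force: [0.8, -0.0, 2.3]
gripper_width: 0.0553
t6.08 [0.5926 0.1633 0.2108] x [0.005 1.    0.   ] z [-0.  0. -1.] F [ 0.8 -0.   2.3] T [ 0.01 -0.09 -0.02] w0.0553 [ 0.25  0.38  1.47  0.    1.28 -1.32]
clock: 6.32
tool_pos: [0.5926, 0.1634, 0.2108]
eef_rot: [-0.0, 0.684, 0.73, -0.0]
wrist_force: [1.4, 0.7, 0.7]
gripper_width: 0.0554
t6.33 [0.5926 0.1634 0.2108] x [-0.065  0.998  0.   ] z [-0.  0. -1.] F [1.4 0.7 0.7] T [ 0.13 -0.16 -0.04] w0.0554 [ 0.25  0.38  1.47  0.    1.28 -1.39]
```

```bash
python3 -m pendant '[[[0,0,0.2],[0,0,4],-1],[[0,0,0],[0,0,0],-1]]'|grep force;  python3 -m pendant '[[[0,0,0.2],[0,0,4],-1],[[0,0,0],[0,0,0],-1]]'|grep force; python3 s.py
```

```text
wrist_force: [0.4, 0.9, -0.1]
wrist_force: [1.1, 1.1, -1.5]
t6.83 [0.5924 0.1635 0.2111] x [-0.203  0.979  0.001] z [-0.001  0.    -1.   ] F [ 1.1  1.1 -1.5] T [ 0.3  -0.21  0.02] w0.0554 [ 0.25  0.38  1.47  0.    1.28 -1.53]
```

```bash
python3 -m pendant '[[[0,0,-0.5],[0,0,0],-1],[[0,0,0],[0,0,0],-1]]'|grep force; python3 s.py; python3 -m pendant '[[[0,0,-0.5],[0,0,0],-1],[[0,0,0],[0,0,0],-1]]'|grep force; python3 s.py
```

```text
wrist_force: [0.5, 1.0, -0.5]
t7.08 [0.5925 0.1634 0.2109] x [-0.205  0.979  0.   ] z [-0.  0. -1.] F [ 0.5  1.  -0.5] T [ 0.28 -0.12 -0.02] w0.0554 [ 0.25  0.38  1.47  0.    1.28 -1.53]
wrist_force: [0.9, 1.6, 0.1]
t7.33 [0.5926 0.1634 0.2107] x [-0.206  0.979  0.   ] z [ 0.  0. -1.] F [0.9 1.6 0.1] T [ 0.28 -0.11  0.02] w0.0556 [ 0.25  0.38  1.47  0.    1.28 -1.53]
```

```bash
python3 -m pendant '[[[0,0,-0.5],[0,0,0],-1],[[0,0,0],[0,0,0],-1]]'|grep force; python3 s.py; python3 -m pendant '[[[0,0,-0.5],[0,0,0],-1],[[0,0,0],[0,0,0],-1]]'|grep force; python3 s.py
```

```text
wrist_force: [0.2, 1.3, 1.4]
t7.58 [0.5927 0.1635 0.2102] x [-0.206  0.979  0.   ] z [ 0.  0. -1.] F [0.2 1.3 1.4] T [ 0.44 -0.14  0.04] w0.0554 [ 0.25  0.38  1.48  0.    1.28 -1.53]
wrist_force: [0.6, 2.1, 1.2]
t7.83 [0.593  0.1636 0.2097] x [-0.206  0.979  0.   ] z [ 0.001  0.001 -1.   ] F [0.6 2.1 1.2] T [ 0.59 -0.25 -0.01] w0.0557 [ 0.25  0.38  1.48  0.    1.28 -1.53]
```

```bash
python3 -c "
from h import *
show('side','s3.png',(235,95,345,195),7)"
```

```text
(no output)
```

View pics/s3.png

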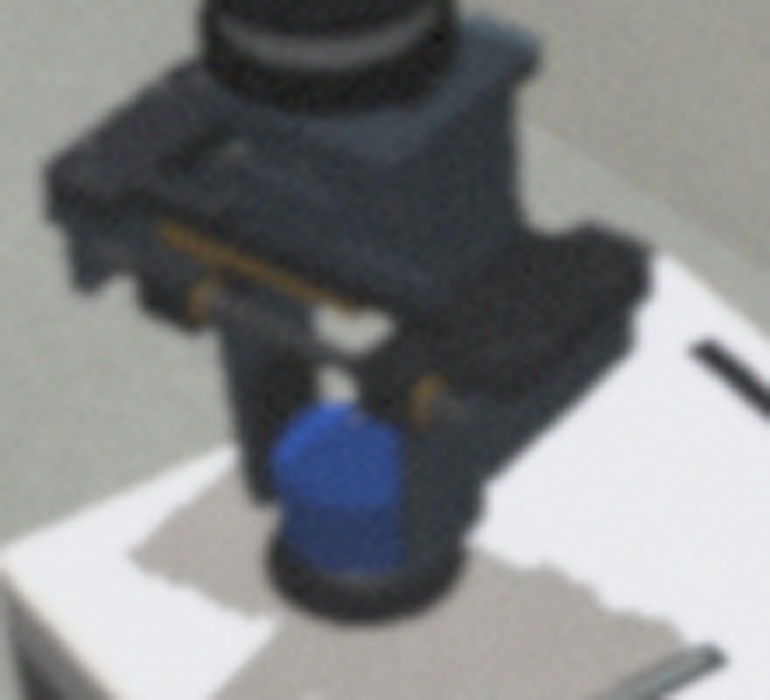

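```bash
python3 -m pendant '[[[0,0,-0.5],[0,0,0],-1],[[0,0,0],[0,0,0],-1],[[0,0,0],[0,0,0],-1]]'|grep force; python3 s.py; python3 -m pendant '[[[0,0,-0.5],[0,0,0],-1],[[0,0,0],[0,0,0],-1]]'|grep force; python3 s.py
```

```text
wrist_force: [2.7, 3.9, 1.9]
t8.25 [0.593  0.1637 0.2091] x [-0.206  0.979  0.001] z [ 0.001  0.001 -1.   ] F [2.7 3.9 1.9] T [ 0.87 -0.47 -0.02] w0.0559 [ 0.25  0.39  1.48  0.    1.28 -1.53]
wrist_force: [2.6, 4.7, 1.5]
t8.50 [0.593  0.1638 0.2087] x [-0.206  0.979  0.001] z [ 0.001  0.001 -1.   ] F [2.6 4.7 1.5] T [ 0.97 -0.52  0.03] w0.0553 [ 0.25  0.39  1.48  0.    1.28 -1.53]
```

```bash
python3 -m pendant '[[[0.4,0.6,0],[0,0,0],-1],[[0,0,0],[0,0,0],-1]]'|grep force; python3 s.py; python3 -m pendant '[[[0,0,-0.7],[0,0,0],-1],[[0,0,0],[0,0,0],-1]]'|grep force; python3 s.py
```

```text
wrist_force: [1.7, 4.3, 1.9]
t8.75 [0.593  0.1639 0.2085] x [-0.206  0.979  0.   ] z [-0. -0. -1.] F [1.7 4.3 1.9] T [ 0.77 -0.44 -0.02] w0.0555 [ 0.25  0.39  1.48  0.    1.28 -1.53]
wrist_force: [2.4, 4.1, 1.2]
t9.00 [0.5929 0.164  0.2076] x [-0.206  0.979  0.   ] z [-0.  0. -1.] F [2.4 4.1 1.2] T [ 0.83 -0.33 -0.04] w0.0556 [ 0.25  0.39  1.48  0.    1.28 -1.53]
```

```bash
python3 -m pendant '[[[0.3,0.6,-0.6],[0,0,0],-1],[[0,0,0],[0,0,0],-1]]'|grep force; python3 s.py; python3 -m pendant '[[[0,0,-0.7],[0,0,0],-1],[[0,0,0],[0,0,0],-1]]'|grep force; python3 s.py
```

```text
wrist_force: [1.3, 2.6, 0.2]
t9.25 [0.5929 0.1641 0.2067] x [-0.206  0.979 -0.001] z [-0.002 -0.001 -1.   ] F [1.3 2.6 0.2] T [ 0.47 -0.25  0.04] w0.0554 [ 0.25  0.39  1.48 -0.    1.28 -1.53]
wrist_force: [-0.3, 1.8, 0.3]
t9.50 [0.5929 0.1641 0.2061] x [-0.206  0.979 -0.001] z [-0.001 -0.001 -1.   ] F [-0.3  1.8  0.3] T [ 0.33 -0.09  0.03] w0.0556 [ 0.25  0.39  1.48 -0.    1.28 -1.53]
```

```bash
python3 -m pendant '[[[0,0.1,-0.5],[0,0,0],-1],[[0,0,0],[0,0,0],-1]]'|grep force; python3 s.py; python3 -m pendant '[[[0,0,-0.4],[0,0,0],-1],[[0,0,0],[0,0,0],-1]]'|grep force; python3 s.py
```

```text
wrist_force: [-0.9, -0.7, 1.1]
t9.75 [0.593  0.1642 0.2061] x [-0.206  0.979 -0.001] z [-0.001 -0.001 -1.   ] F [-0.9 -0.7  1.1] T [0.13 0.06 0.04] w0.0557 [ 0.25  0.39  1.48 -0.    1.27 -1.53]
wrist_force: [-0.5, -1.6, 4.5]
t10.00 [0.5931 0.1642 0.2059] x [-0.206  0.979 -0.001] z [-0.    -0.001 -1.   ] F [-0.5 -1.6  4.5] T [-0.09  0.28  0.  ] w0.0555 [ 0.25  0.39  1.48 -0.    1.27 -1.53]
```

```bash
python3 -m pendant '[[[0,0,0.5],[0,0,-2],-1],[[0,0,-0.2],[0,0,-4],-1],[[0,0,-0.2],[0,0,-4],-1]]'|grep force; python3 s.py; python3 -m pendant '[[[0,0,-0.2],[0,0,-4],-1],[[0,0,-0.2],[0,0,-4],-1]]'|grep force; python3 s.py
```

```text
wrist_force: [-0.9, 0.4, 1.2]
t10.38 [0.5937 0.1646 0.2054] x [-0.029  1.     0.   ] z [ 0.001  0.    -1.   ] F [-0.9  0.4  1.2] T [-0.02 -0.08  0.06] w0.0550 [ 0.25  0.39  1.48 -0.    1.27 -1.35]
wrist_force: [-0.1, -1.4, 1.4]
t10.62 [0.5937 0.1646 0.205 ] x [ 0.11   0.994 -0.   ] z [ 0.001 -0.    -1.   ] F [-0.1 -1.4  1.4] T [-0.05 -0.07 -0.02] w0.0555 [ 0.25  0.39  1.48 -0.    1.27 -1.21]
```

```bash
python3 -m pendant '[[[0,0,-0.25],[0,0,-5],-1],[[0,0,-0.25],[0,0,-5],-1],[[0,0,-0.25],[0,0,-5],-1],[[0,0,-0.25],[0,0,-5],-1]]'|grep force; python3 s.py; python3 -m pendant '[[[0,0,-0.25],[0,0,-5],-1],[[0,0,-0.25],[0,0,-5],-1],[[0,0,-0.25],[0,0,-5],-1],[[0,0,-0.25],[0,0,-5],-1]]'|grep force; python3 s.py
```

```text
wrist_force: [0.2, -0.9, 2.0]
t11.12 [0.5938 0.1644 0.2041] x [0.444 0.896 0.   ] z [ 0.001 -0.    -1.   ] F [ 0.2 -0.9  2. ] T [-0.17 -0.1   0.04] w0.0557 [ 0.25  0.39  1.48 -0.    1.27 -0.86]
wrist_force: [0.6, -0.2, 2.0]
t11.62 [0.5939 0.1644 0.2032] x [0.723 0.69  0.001] z [ 0.001 -0.    -1.   ] F [ 0.6 -0.2  2. ] T [-0.15 -0.12 -0.01] w0.0555 [ 0.25  0.39  1.48 -0.    1.27 -0.51]
```

```bash
python3 -m pendant '[[[0,0,-0.1],[0,0,-5],-1],[[0,0,-0.25],[0,0,-5],-1],[[0,0,-0.25],[0,0,-5],-1],[[0,0,-0.25],[0,0,-5],-1],[[0,0,-0.25],[0,0,-5],-1],[[0,0,-0.25],[0,0,-5],-1]]'|grep force; python3 s.py; python3 -m pendant '[[[0,0,-0.25],[0,0,-5],-1],[[0,0,-0.25],[0,0,-5],-1],[[0,0,-0.25],[0,0,-5],-1],[[0,0,-0.25],[0,0,-5],-1],[[0,0,-0.25],[0,0,-5],-1],[[0,0,-0.25],[0,0,-5],-1]]'|grep force; python3 s.py
```

```text
wrist_force: [0.1, -0.4, 2.0]
t12.38 [0.5938 0.1643 0.2017] x [0.972 0.236 0.001] z [ 0.001 -0.001 -1.   ] F [ 0.1 -0.4  2. ] T [-0.3  -0.04  0.06] w0.0553 [ 0.25  0.39  1.49 -0.    1.26  0.01]
wrist_force: [-0.5, -1.3, 2.2]
t13.12 [0.5934 0.1641 0.2002] x [ 0.96  -0.281  0.   ] z [-0.    -0.001 -1.   ] F [-0.5 -1.3  2.2] T [-0.34  0.16  0.06] w0.0556 [ 0.25  0.39  1.49 -0.    1.26  0.54]
```

```bash
python3 -m pendant '[[[0,0,-0.1],[0,0,-5],-1],[[0,0,-0.25],[0,0,-5],-1],[[0,0,-0.25],[0,0,-5],-1],[[0,0,-0.25],[0,0,-5],-1],[[0,0,-0.25],[0,0,-5],-1],[[0,0,-0.25],[0,0,-5],-1]]'|grep force; python3 s.py; python3 -m pendant '[[[0,0,-0.2],[0,0,-5],-1],[[0,0,-0.25],[0,0,-5],-1],[[0,0,-0.25],[0,0,-5],-1],[[0,0,-0.25],[0,0,-5],-1]]'|grep force; python3 s.py; python3 -m pendant '[[[0,0,-0.25],[0,0,-5],-1],[[0,0,-0.25],[0,0,-5],-1]]'|grep force; python3 s.py
```

```text
wrist_force: [-0.6, -0.8, 1.7]
t13.88 [0.593  0.1641 0.1986] x [ 0.69  -0.723  0.   ] z [-0.001 -0.001 -1.   ] F [-0.6 -0.8  1.7] T [-0.28  0.29 -0.02] w0.0556 [ 0.25  0.39  1.49 -0.    1.26  1.06]
wrist_force: [-0.5, -1.5, 1.4]
t14.38 [0.5928 0.1643 0.1976] x [ 0.401 -0.916  0.   ] z [-0.002 -0.001 -1.   ] F [-0.5 -1.5  1.4] T [-0.22  0.39  0.01] w0.0556 [ 0.25  0.39  1.49 -0.    1.26  1.41]
wrist_force: [-1.1, -0.3, 1.6]
t14.62 [0.5928 0.1643 0.1971] x [ 0.236 -0.972  0.   ] z [-0.002 -0.001 -1.   ] F [-1.1 -0.3  1.6] T [-0.12  0.38 -0.  ] w0.0556 [ 0.25  0.39  1.49 -0.    1.26  1.58]
```

```bash
python3 -m pendant '[[[0,0,-0.2],[0,0,-5],-1],[[0,0,-0.25],[0,0,-5],-1],[[0,0,-0.25],[0,0,-5],-1]]'|grep force; python3 s.py; python3 -m pendant '[[[0,0,-0.25],[0,0,-5],-1]]'|grep force; python3 s.py;
```

```text
wrist_force: [-2.0, -0.3, 2.6]
t15.00 [0.5929 0.1646 0.1967] x [-0.023 -1.     0.   ] z [-0.001 -0.    -1.   ] F [-2.  -0.3  2.6] T [0.01 0.37 0.05] w0.0554 [0.25 0.39 1.49 0.   1.25 1.85]
wrist_force: [-1.7, 0.2, 4.5]
t15.12 [0.5929 0.1646 0.1967] x [-0.11  -0.994  0.   ] z [-0.001 -0.    -1.   ] F [-1.7  0.2  4.5] T [-0.11  0.5   0.11] w0.0552 [ 0.25  0.39  1.49 -0.    1.25  1.93]
```

```bash
python3 -m pendant '[[[0,0,-0.25],[0,0,-5],-1],[[0,0,0],[0,0,0],-1]]'|grep force; python3 s.py
```

```text
wrist_force: [-2.6, -0.1, 4.9]
t15.38 [0.5927 0.1645 0.1966] x [-0.193 -0.981  0.001] z [-0.001 -0.    -1.   ] F [-2.6 -0.1  4.9] T [-0.14  0.74 -0.  ] w0.0559 [ 0.25  0.39  1.5  -0.    1.25  2.02]
```

```bash
python3 -m pendant '[[[0,0,0.5],[0,0,-4],-1],[[0,0,0],[0,0,0],-1]]'|grep force; python3 s.py; python3 -m pendant '[[[0,0,0],[0,0,-4],-1],[[0,0,0],[0,0,0],-1]]'|grep force; python3 s.py
```

```text
wrist_force: [-5.3, -1.2, 3.2]
t15.62 [0.5922 0.1643 0.1965] x [-0.26  -0.966  0.002] z [-0.003 -0.001 -1.   ] F [-5.3 -1.2  3.2] T [-0.32  1.03 -0.08] w0.0552 [ 0.25  0.39  1.5  -0.    1.26  2.09]
wrist_force: [-5.6, -0.7, 3.6]
t15.88 [0.5921 0.1643 0.1964] x [-0.327 -0.945  0.002] z [-0.003 -0.001 -1.   ] F [-5.6 -0.7  3.6] T [-0.34  1.12 -0.23] w0.0557 [0.25 0.39 1.5  0.   1.26 2.16]
```

```bash
python3 -m pendant '[[[-0.8,-0.1,0.2],[0,0,0],-1],[[0,0,0],[0,0,0],-1]]'|grep force; python3 s.py; python3 -c "
from h import *
show('side','s4.png',(235,95,345,195),7)"
```

```text
wrist_force: [-3.4, -0.4, -1.1]
t16.12 [0.5921 0.1644 0.1964] x [-0.327 -0.945  0.001] z [-0.002 -0.001 -1.   ] F [-3.4 -0.4 -1.1] T [-0.27  0.79 -0.13] w0.0556 [ 0.25  0.39  1.5  -0.    1.25  2.16]
```

View pics/s4.png

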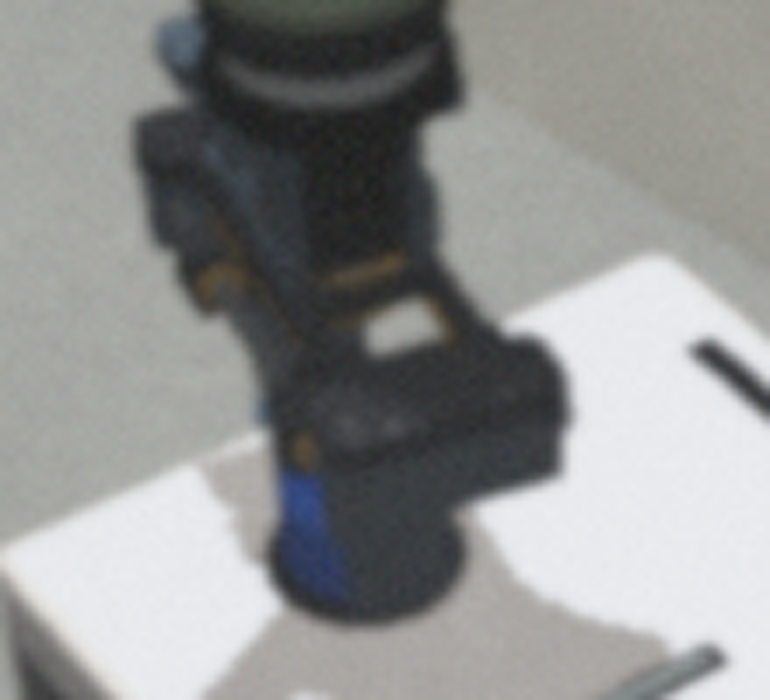

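```bash
echo 'from h import *
st(); print(r.get_state()["joint_torque"].round(3))'>s.py;python3 s.py; python3 -m pendant '[[[-0.3,0,0],[0,0,-4],-1],[[0,0,0],[0,0,0],-1]]'|grep force; python3 s.py; python3 -m pendant '[[[0,0,0],[0,0,0],-1]]'|grep force; python3 s.py
```

```text
t16.18 [0.5921 0.1644 0.1964] x [-0.327 -0.945  0.001] z [-0.002 -0.001 -1.   ] F [-4.6 -1.2 -1.5] T [-0.29  0.76 -0.15] w0.0554 [ 0.25  0.39  1.5  -0.    1.25  2.16]
[ 1.1400e-01 -4.5923e+01 -2.5503e+01  2.0000e-02 -1.2710e+00 -1.8200e-01]
wrist_force: [-2.6, 0.1, -2.2]
t16.43 [0.5919 0.1645 0.1964] x [-0.392 -0.92   0.001] z [-0.001 -0.001 -1.   ] F [-2.6  0.1 -2.2] T [-0.3   0.77 -0.19] w0.0551 [ 0.25  0.39  1.5  -0.    1.25  2.23]
[ 2.1000e-01 -4.7144e+01 -2.5968e+01  3.9000e-02 -1.1080e+00 -1.0300e-01]
wrist_force: [-2.7, -0.5, -4.4]
t16.55 [0.5919 0.1644 0.1964] x [-0.392 -0.92   0.001] z [-0.001 -0.    -1.   ] F [-2.7 -0.5 -4.4] T [-0.24  0.71 -0.18] w0.0555 [0.25 0.39 1.5  0.   1.25 2.23]
[ 1.6000e-02 -4.7943e+01 -2.6428e+01  1.0000e-02 -1.0720e+00 -1.4300e-01]
```

```bash
python3 -m pendant '[[[-0.2,0,-0.4],[0,0,0],-1],[[0,0,0],[0,0,0],-1]]'|grep force; python3 s.py; python3 -m pendant '[[[0,0,0],[0,0,0],1],[[0,0,0],[0,0,0],1],[[0,0,0],[0,0,0],1],[[0,0,0],[0,0,0],1]]'|grep width; python3 s.py; python3 -m pendant '[[[0,0,15],[0,0,0],1],[[0,0,50],[0,0,0],1],[[0,0,60],[0,0,0],1],[[-40,0,0],[0,0,10],1],[[-60,0,0],[0,0,10],1],[[-60,0,0],[0,0,10],1],[[-60,0,0],[0,0,10],1],[[0,0,0],[0,0,10],1],[[0,0,0],[0,0,10],1]]'|grep pos; python3 -c "
from h import *
show('side','s5.png',(225,95,345,205),6)
im=r.capture('top');cv2.imwrite('pics/t5.png',im[...,::-1])
st()"
```

```text
wrist_force: [-2.4, -0.3, -4.5]
t16.80 [0.5919 0.1644 0.1963] x [-0.392 -0.92   0.   ] z [-0.001 -0.    -1.   ] F [-2.4 -0.3 -4.5] T [-0.27  0.7  -0.18] w0.0552 [ 0.25  0.39  1.5  -0.    1.25  2.23]
[  0.072 -48.246 -26.516   0.069  -1.008  -0.127]
gripper_width: 0.0904
t17.30 [0.5924 0.1646 0.1972] x [-0.393 -0.92  -0.001] z [ 0.001  0.    -1.   ] F [ 0.5  0.5 -0.1] T [-0.03  0.22  0.03] w0.0904 [ 0.25  0.39  1.5  -0.    1.25  2.23]
[-1.0000e-03 -4.5271e+01 -2.3368e+01 -1.8000e-02 -9.6000e-02 -1.0000e-03]
tool_pos: [0.3714, 0.1646, 0.3235]
t18.52 [0.372  0.1646 0.3231] x [ 0.6   -0.8    0.001] z [ 0.002  0.001 -1.   ] F [ 0.1  0.6 -0. ] T [-0.11  0.16  0.03] w0.0913 [ 0.39 -0.01  1.7  -0.    1.45  1.32]
```

View pics/s5.png

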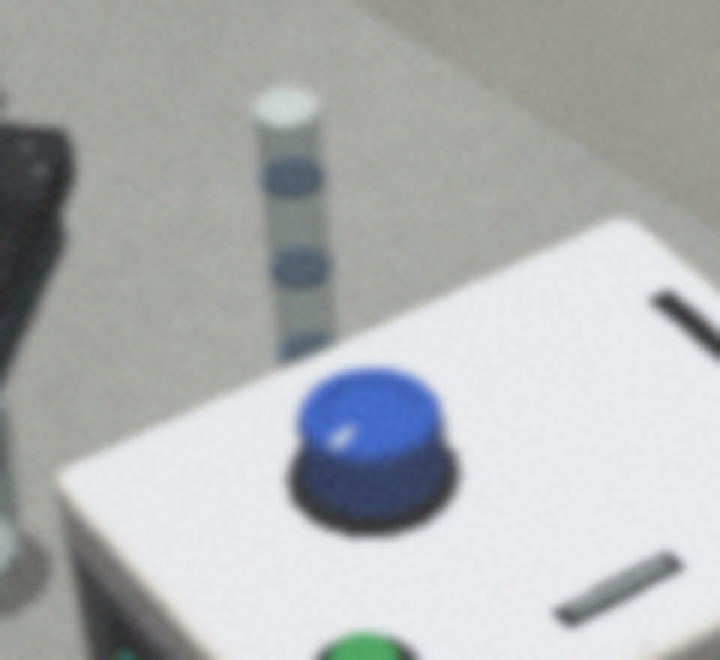

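View pics/t5.png

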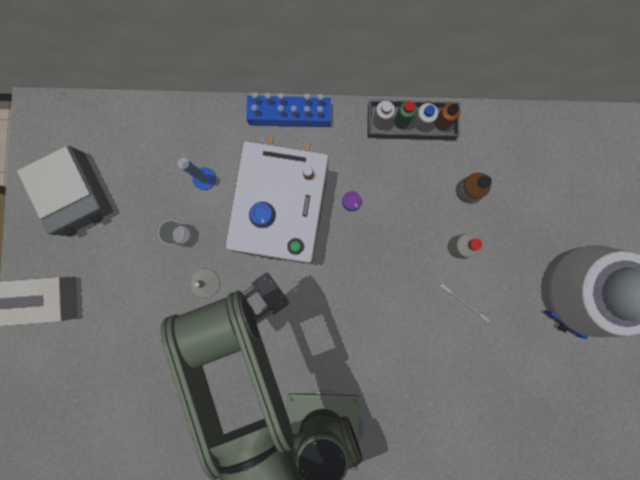

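```bash
python3 - <<'E'
from h import *
S=lambda x,y:((x+.5)/6-.5+225,(y+.5)/6-.5+95)
c=S(370,416); m=S(342,438)
im=cv2.imread("pics/t5.png"); x0,y0=240,192
cv2.imwrite("pics/t5z.png",cv2.resize(im[y0:y0+46,x0:x0+46],None,fx=12,fy=12,interpolation=cv2.INTER_CUBIC))
C=back("side",*c,.226);M=back("side",*m,.226);print(C,np.degrees(np.arctan2(*(M-C)[[1,0]])),np.linalg.norm(M-C))
E
```

```text
[0.58866639 0.1583057  0.226     ] -172.1116696305501 0.01571532889776977
```

View pics/t5z.png

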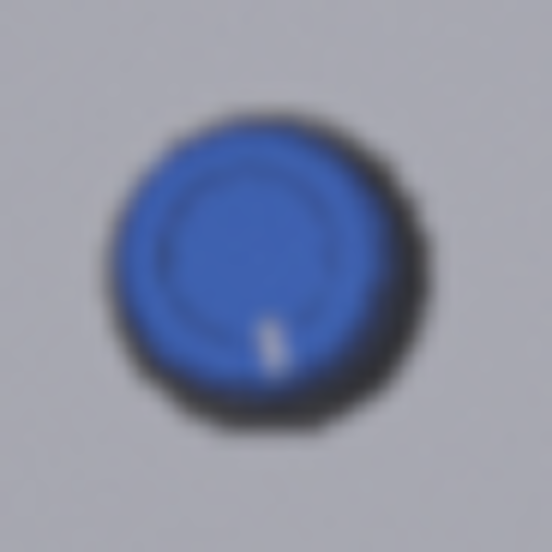

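```bash
python3 -m pendant '[[[40,0,0],[0,0,10],1],[[60,0,0],[0,0,10],1],[[60,0,0],[0,0,10],1],[[60,0,0],[0,0,10],1],[[0,0,0],[0,0,10],1],[[0,0,-40],[0,0,10],1],[[0,0,-40],[0,0,0],1],[[0,0,-30],[0,0,0],1],[[0,0,-14.5],[0,0,0],1],[[0,0,0],[0,0,0],1],[[0,0,0],[0,0,0],1]]'|grep pos; python3 s.py
```

```text
tool_pos: [0.593, 0.1648, 0.1989]
t19.90 [0.593  0.1648 0.1989] x [0.993 0.119 0.003] z [ 0.003  0.001 -1.   ] F [0.4 0.6 0.3] T [-0.04  0.03  0.03] w0.0911 [ 0.25  0.39  1.49 -0.    1.25  0.13]
[-1.3000e-02 -4.4287e+01 -2.2787e+01  7.5000e-02  3.3000e-02  6.0000e-03]
```

```bash
python3 -m pendant '[[[-0.4,-0.5,-1],[0,0,0],0.4],[[0,0,0],[0,0,0],0],[[0,0,0],[0,0,0],-0.3],[[0,0,0],[0,0,0],-1],[[0,0,0],[0,0,0],-1],[[0,0,0],[0,0,0],-1]]'|grep force; python3 s.py;  python3 -m pendant '[[[0,0,0],[0,0,-3],-1],[[0,0,0],[0,0,0],-1]]'|grep force; python3 s.py
```

```text
wrist_force: [5.4, 0.5, -1.3]
t20.65 [0.5927 0.1641 0.1965] x [0.993 0.12  0.003] z [ 0.003  0.    -1.   ] F [ 5.4  0.5 -1.3] T [ 0.05 -0.79  0.06] w0.0556 [ 0.25  0.39  1.5  -0.    1.25  0.13]
[ 5.0100e-01 -4.6267e+01 -2.1276e+01  2.9800e-01  1.5940e+00  1.5000e-02]
wrist_force: [5.6, 0.5, -1.4]
t20.90 [0.5925 0.1642 0.1964] x [0.998 0.068 0.002] z [ 0.002  0.    -1.   ] F [ 5.6  0.5 -1.4] T [ 0.07 -0.65  0.12] w0.0556 [ 0.25  0.39  1.5  -0.    1.25  0.18]
[  0.408 -46.408 -21.338   0.252   1.544   0.127]
```

```bash
python3 -m pendant '[[[0.6,0,-0.1],[0,0,-3],-1],[[0,0,0],[0,0,0],-1]]'|grep force; python3 s.py;  python3 -m pendant '[[[0.2,0,0],[0,0,-3],-1],[[0,0,0],[0,0,0],-1]]'|grep force; python3 s.py
```

```text
wrist_force: [3.4, 1.3, -0.7]
t21.15 [0.5923 0.1644 0.1963] x [1.    0.016 0.   ] z [ 0.     0.001 -1.   ] F [ 3.4  1.3 -0.7] T [ 0.2  -0.47 -0.16] w0.0558 [0.25 0.39 1.5  0.   1.25 0.24]
[ 4.3000e-02 -4.5657e+01 -2.1627e+01 -1.4300e-01  1.0600e+00 -1.1900e-01]
wrist_force: [2.6, 2.5, 0.3]
t21.40 [0.5922 0.1644 0.1963] x [ 0.999 -0.035 -0.   ] z [-0.     0.001 -1.   ] F [2.6 2.5 0.3] T [ 0.29 -0.21  0.53] w0.0553 [0.25 0.39 1.5  0.   1.25 0.29]
[ -1.213 -45.298 -21.783  -0.177   0.837   0.592]
```

```bash
python3 -m pendant '[[[0,0,0],[0,0,0],-1]]'|grep force; python3 s.py;python3 -m pendant '[[[0,0,0],[0,0,0],-1]]'|grep force; python3 s.py
```

```text
wrist_force: [1.1, 2.2, -0.1]
t21.52 [0.5922 0.1644 0.1963] x [ 0.999 -0.036 -0.   ] z [-0.     0.001 -1.   ] F [ 1.1  2.2 -0.1] T [ 0.4  -0.24  0.64] w0.0558 [0.25 0.39 1.5  0.   1.25 0.29]
[ -1.642 -45.156 -21.748  -0.332   0.794   0.591]
wrist_force: [2.1, 2.7, 0.9]
t21.65 [0.5923 0.1644 0.1963] x [ 0.999 -0.036 -0.   ] z [-0.     0.001 -1.   ] F [2.1 2.7 0.9] T [ 0.43 -0.15  0.63] w0.0558 [0.25 0.39 1.5  0.   1.25 0.29]
[ -1.983 -45.004 -21.72   -0.474   0.746   0.615]
```

```bash
python3 -m pendant '[[[0,0,0],[0,0,0.7],-1],[[0,0,0],[0,0,0],-1]]'|grep force; python3 s.py
```

```text
wrist_force: [2.3, 3.8, 0.9]
t21.90 [0.5923 0.1644 0.1963] x [ 1.    -0.025 -0.   ] z [-0.     0.001 -1.   ] F [2.3 3.8 0.9] T [ 0.58 -0.06  0.08] w0.0556 [0.25 0.39 1.5  0.   1.25 0.28]
[ -2.017 -44.675 -21.669  -0.919   0.651   0.082]
```

```bash
python3 -m pendant '[[[0,0,0],[0,0,0],1],[[0,0,0],[0,0,0],1],[[0,0,0],[0,0,0],1],[[0,0,0],[0,0,0],1],[[0,0,15],[0,0,0],1],[[0,0,40],[0,0,0],1],[[0,0,30],[0,0,0],1],[[-38,-42.5,0],[0,0,0],-1],[[-38,-42.5,0],[0,0,0],-1],[[0,0,0],[0,0,0],-1],[[0,0,0],[0,0,0],-1],[[0,0,0],[0,0,0],-1],[[0,0,0],[0,0,0],-1]]'; python3 s.py; python3 -c "
from h import *
b=show('side','s6.png',(225,95,345,205),6)
a=show('top','t6.png',(220,170,330,270),6)
print(proj('top',[.516,.079,.208]),proj('side',[.516,.079,.208]))"
```

```text
clock: 23.52
tool_pos: [0.5171, 0.0797, 0.2809]
eef_rot: [-0.0, 1.0, -0.012, -0.0]
wrist_force: [0.9, -0.4, 0.1]
gripper_width: 0.0339
t23.52 [0.5171 0.0797 0.2809] x [ 1.    -0.024 -0.   ] z [-0.  0. -1.] F [ 0.9 -0.4  0.1] T [-0.08  0.04 -0.04] w0.0339 [0.13 0.2  1.56 0.   1.38 0.15]
[-6.7000e-02 -3.5899e+01 -2.4256e+01  7.8000e-02  2.9000e-02  1.0000e-03]
(np.float64(294.79546945476653), np.float64(245.98853573257014)) (np.float64(285.2114323825753), np.float64(203.81438110339894))
```

View pics/s6.png

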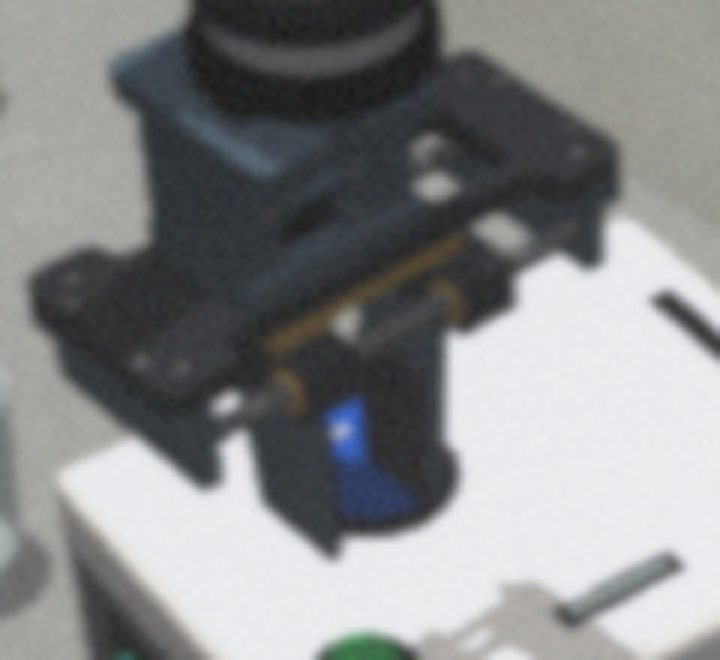

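View pics/t6.png

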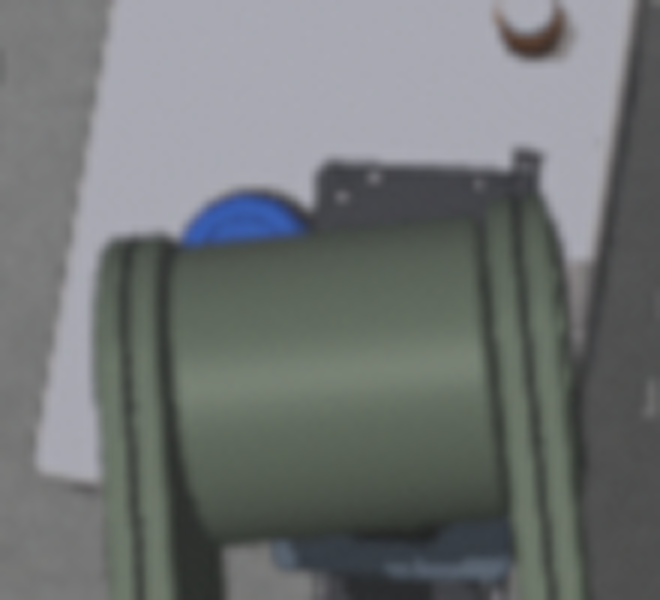

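```bash
python3 -m pendant '[[[-0.5,-0.5,-25],[0,0,0],-1],[[0,0,-20],[0,0,0],-1],[[0,0,-12],[0,0,0],-1],[[0,0,-10],[0,0,0],-1],[[0,0,0],[0,0,0],-1],[[0,0,0],[0,0,0],-1]]'; python3 s.py; python3 -c "
from h import *
b=show('side','s7.png',(225,115,345,225),6)"
```

```text
clock: 24.38
tool_pos: [0.5164, 0.0786, 0.2148]
eef_rot: [-0.0, 1.0, -0.012, 0.001]
wrist_force: [-0.3, 0.1, -0.4]
gripper_width: 0.0002
t24.38 [0.5164 0.0786 0.2148] x [ 1.    -0.025  0.001] z [ 0.001  0.    -1.   ] F [-0.3  0.1 -0.4] T [-0.15  0.03  0.01] w0.0002 [0.13 0.24 1.68 0.   1.22 0.15]
[ 1.2000e-02 -3.5935e+01 -2.2685e+01  7.7000e-02  2.8000e-02 -0.0000e+00]
```

View pics/s7.png

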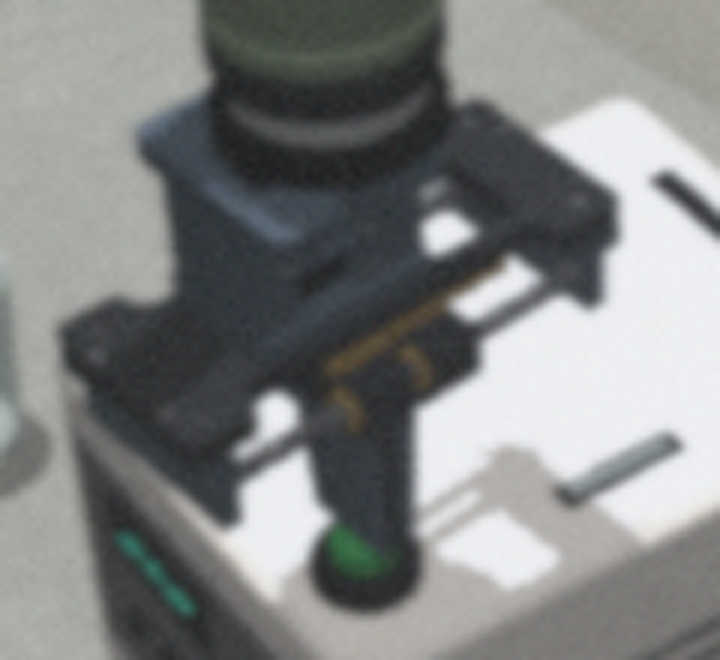

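```bash
python3 -m pendant '[[[0,0,-5],[0,0,0],-1],[[0,0,-3],[0,0,0],-1],[[0,0,0],[0,0,0],-1]]'|grep force; python3 s.py;  python3 -m pendant '[[[0,0,-2],[0,0,0],-1],[[0,0,-1.5],[0,0,0],-1],[[0,0,0],[0,0,0],-1]]'|grep force; python3 s.py
```

```text
wrist_force: [0.1, -0.7, 3.9]
t24.80 [0.5166 0.0786 0.2068] x [ 1.    -0.025  0.002] z [ 0.002  0.    -1.   ] F [ 0.1 -0.7  3.9] T [-0.1  -0.15  0.02] w0.0005 [ 0.13  0.24  1.7  -0.    1.2   0.15]
[ 4.0000e-03 -3.3940e+01 -2.0287e+01  7.0000e-02  3.7700e-01 -1.0000e-03]
wrist_force: [-3.4, 0.0, 17.7]
t25.18 [0.5167 0.0786 0.206 ] x [ 1.    -0.025  0.004] z [ 0.004  0.001 -1.   ] F [-3.4  0.  17.7] T [-0.11  0.59 -0.03] w0.0005 [ 0.13  0.24  1.7  -0.    1.2   0.15]
[-2.2000e-02 -2.6548e+01 -1.7292e+01  8.1000e-02 -1.0120e+00  1.0000e-03]
```

```bash
python3 -c "
from h import *
b=show('side','s8.png',(255,175,320,225),12)"
```

```text
(no output)
```

View pics/s8.png

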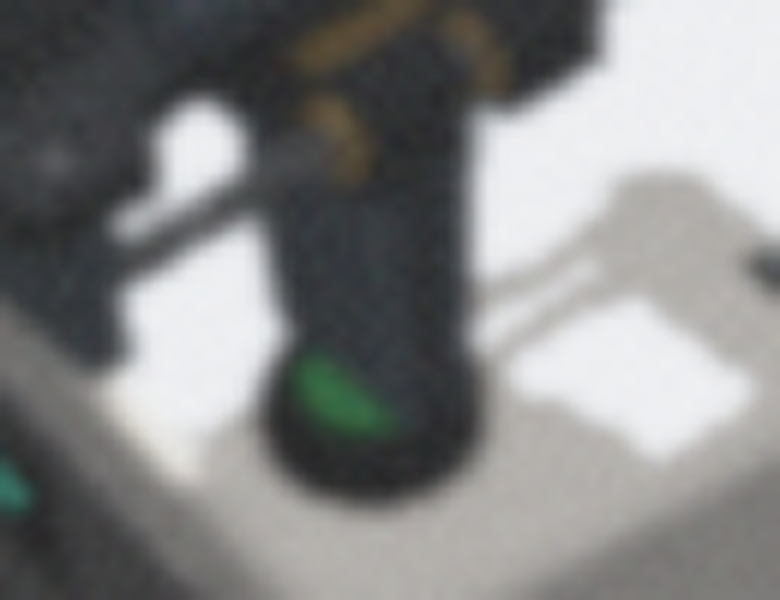

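```bash
for i in 1 2 3 4 5 6 7; do python3 -m pendant '[[[0,0,1],[0,0,0],-1],[[0,0,0],[0,0,0],-1]]'|grep -E "force|pos"; done
```

```text
tool_pos: [0.5167, 0.0786, 0.2061]
wrist_force: [-1.3, -0.1, 14.1]
tool_pos: [0.5166, 0.0786, 0.2062]
wrist_force: [-0.8, 0.3, 8.4]
tool_pos: [0.5166, 0.0786, 0.2063]
wrist_force: [1.4, 0.3, 4.0]
tool_pos: [0.5166, 0.0786, 0.2069]
wrist_force: [3.2, 0.1, 5.5]
tool_pos: [0.5159, 0.0785, 0.2076]
wrist_force: [2.9, 0.6, 3.4]
tool_pos: [0.5156, 0.0785, 0.2085]
wrist_force: [2.0, -0.5, 2.3]
tool_pos: [0.5155, 0.0785, 0.2095]
wrist_force: [2.0, 0.5, 2.1]
```

```bash
for i in 1 2 3 4; do python3 -m pendant '[[[0,0,1],[0,0,0],-1],[[0,0,0],[0,0,0],-1]]'|grep -E "force|pos"; done; python3 -m pendant '[[[-1,0,5],[0,0,0],-1],[[0,0,0],[0,0,0],-1]]'|grep -E "force|pos"; python3 -c "
from h import *
b=show('side','s9.png',(255,175,320,225),12)"
```

```text
tool_pos: [0.5155, 0.0785, 0.2105]
wrist_force: [1.8, 0.6, 2.3]
tool_pos: [0.5152, 0.0784, 0.2113]
wrist_force: [-0.4, -1.2, 1.2]
tool_pos: [0.5156, 0.0785, 0.2125]
wrist_force: [0.4, -0.3, -0.6]
tool_pos: [0.5159, 0.0785, 0.2137]
wrist_force: [0.3, 0.6, 0.4]
tool_pos: [0.5152, 0.0786, 0.2193]
wrist_force: [-0.1, -0.5, -0.7]
```

View pics/s9.png

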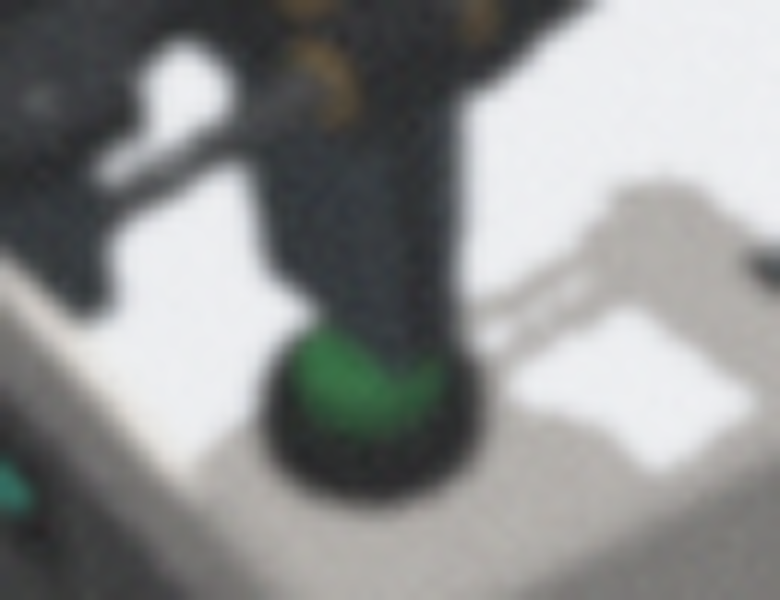

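```bash
python3 -m pendant '[[[0,0,40],[0,0,0],-1],[[0,0,50],[0,0,0],-1],[[-50,-20,0],[0,0,0],-1],[[-60,-20,0],[0,0,0],-1],[[-60,-20,0],[0,0,0],-1],[[0,0,0],[0,0,0],-1]]'|grep pos; python3 -c "
from h import *
b=show('side','s10.png',(225,115,345,225),6)
a=show('top','t10.png',(235,185,310,260),8)
st()"
```

```text
tool_pos: [0.3429, 0.0183, 0.3091]
t29.12 [0.3466 0.019  0.3093] x [ 1.    -0.025  0.003] z [ 0.003  0.    -1.   ] F [ 0.5  1.3 -0.3] T [-0.09  0.04  0.06] w-0.0000 [ 0.02 -0.11  1.82  0.    1.43  0.05]
```

View pics/s10.png

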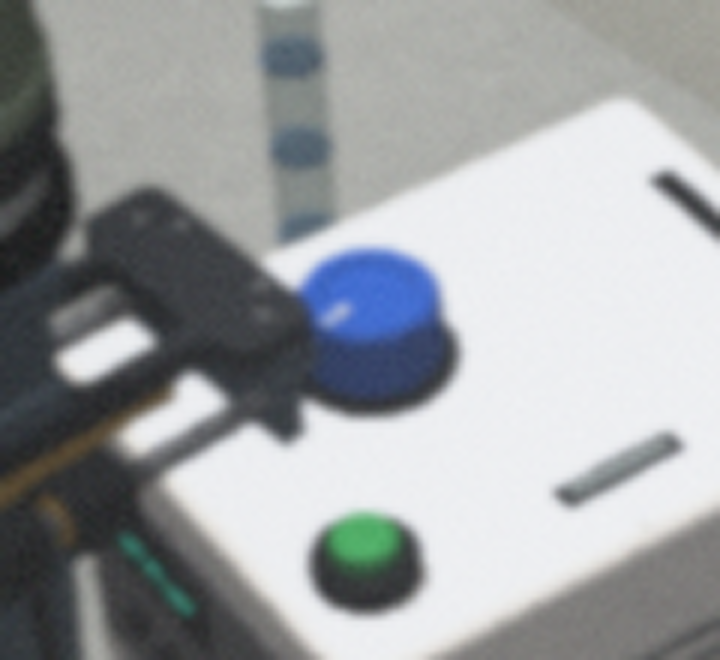

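View pics/t10.png

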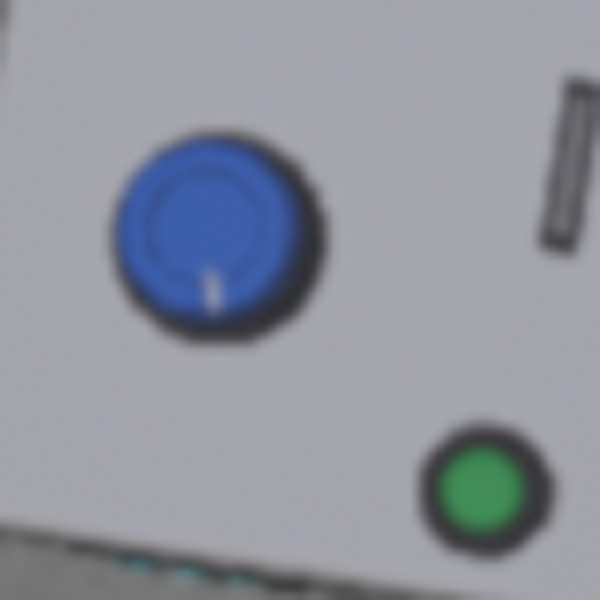

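```bash
python3 -c "
from h import *
im=r.capture('side');cv2.imwrite('pics/fin.png',im[...,::-1]);st();print(r.job_done())"
```

```text
t29.18 [0.3473 0.0191 0.309 ] x [ 1.    -0.025  0.002] z [ 0.002  0.    -1.   ] F [0.6 0.7 0.1] T [-0.12  0.11 -0.01] w0.0005 [ 0.02 -0.11  1.82  0.    1.43  0.05]
the job is handed in; nothing more can be done
None
```

View pics/fin.png

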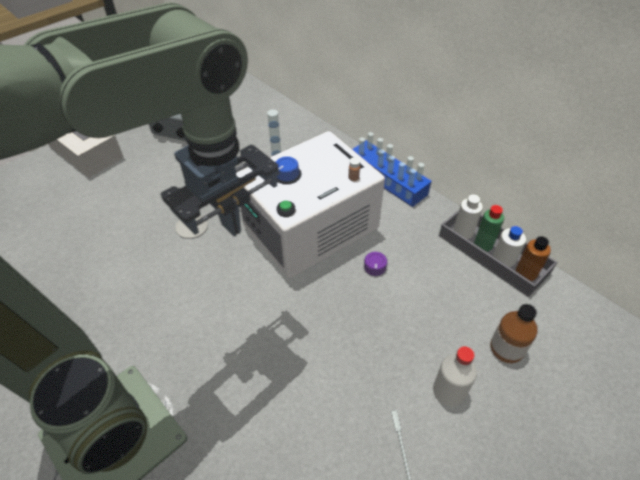

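I screwed the cap home and snug, then pressed and released the start button, and handed the job in at 29 s with the robot touching nothing. No verdict was reported.

**Cap:** I turned it back 49° and lost support at about 43°. I lowered it about 5 mm until it rested on the thread, then screwed it down clockwise about 224° in two grips, following its height. It ended about 13 mm below where it lost support, which matches the expected home height. The last torque reading was about 0.6 N m with almost no vertical force. After letting go it stayed in place.

**Button:** I pressed it about 5 mm to a hard stop at 18 N. In the last pictures it is back out, and the vial, bottles and purple look-alike stand where they were.

**Checks that did not agree:**
- **Button height:** contact and stop came about 3 mm higher than the given sizes imply. The travel itself was right.
- **Torque on the first grip:** it read about -0.2 N m, with the wrong sign, so I let go, checked the cap and regripped.
- **Tightness:** the peak was 0.64 N m, just above the snug band but well under 1. In the second grip the white mark turned only 4–6° against 9° commanded, so a little slip is possible.

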